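# Put a dried disperser shaft away in its cradle, changing grip in the V-rest

### The job

Take the steel shaft with the blue head out of the drying stand by its head, lay it in the sloping V-rest with its foot at the low end and let go, then pick it up again by its middle. Lay it level in both saddles of the storage cradle with the blue head beyond the blue saddle, let go, and swing the yellow keeper fully down over it. Do not drop the shaft, and leave the orange-headed shaft, the dropper bottle, the small beaker and the timer where they are.

Things in the scene. Friction and masses are not known exactly. Their poses are not given: they have to be found in the camera images.
- blue_shaft: steel shaft 180 mm long: tube 14 mm in diameter, 150 mm long, then a blue round head 22 mm in diameter, 30 mm long; about 0.12 kg, balanced near its middle. Origin at the centre of its flat foot, z along it to the head. At first it stands loosely in a hole of the drying stand, head up, on the stand's base (foot at height 12 mm); the head and 20 mm of tube show above the stand
- shaft_mid (a point): point on the blue shaft's axis, 90 mm from its foot
- shaft_head (a point): point on the blue shaft's axis in the middle of the blue head, 165 mm from its foot
- orange_shaft: shorter steel shaft (tube 12 mm, length 160 mm) with an orange head 20 mm in diameter, 28 mm long, upright in the stand's other hole, 80 mm from the blue one; stays there. Origin at the centre of its foot, z to its head
- drying_stand: fixed white stand 62 x 170 x 128 mm, origin under its centre, z up; two 17 mm holes at y = +40 and -40 mm, through plates at heights 50-58 and 120-128 mm. A shaft is clear of it once its foot is above 130 mm
- v_rest: fixed V-rest: aluminium plate 150 x 74 x 8 mm (x -79 to +71 mm) with a 30 mm wide beam rising at 45 degrees towards +x, a foot stop at its low end and two black 90 degree V jaws, mouths 25 mm wide, opening square to the slope. Origin under it (it stands in a flat steel tray), z up. The shaft lies in the jaws with its foot at (-55, 0, 35) mm, head up towards +x
- v_seat (a point): mid point of the shaft when seated in the V-rest, at (8.6, 0, 98.6) mm of the V-rest; x along the seated shaft to its head, y across, z out of the V. Jaws hold the shaft 16-42 and 110-134 mm from its foot; between them it is free, the beam 29 mm below its axis. Friction can hold a released shaft short of the foot stop; up to 15 mm is fine
- cradle: fixed cradle: grey plate 164 x 78 x 8 mm (x -107 to +57 mm, y +-39 mm), origin on the worktop, z up. The shaft lies level along x, head to +x, axis 42 mm high, in 90 degree V saddles with 25 mm mouths: white at x -86 to -60 mm, blue at x +30 to +52 mm; free between them. End plate beyond the foot at x -104 to -98 mm, 50 mm high; the head overhangs the blue saddle
- cradle_seat (a point): mid point of the stored shaft: at (0, 0, 42) mm of the cradle, axes as the cradle's
- keeper (a joint): yellow keeper over the white saddle, rad: 0 = fully down, about 2 = open, leaning back past upright; limits 0, 2.2. Hinge along the cradle's x at y -30, z 48 mm; 18 mm wide (x -82 to -64 mm), 61 mm long, 4 mm thick with a lip 5 mm higher at its free end; it closes towards +y. Down, its top is 54.5 mm high, 1 mm or more clear of the shaft. A stiff hinge holds it; 0.6 N at the end moves it
- keeper_tip (a point): point at the free end of the keeper, 55 mm from the hinge
- dropper: brown dropper bottle with a black top, 33 mm in diameter, 102 mm high; origin under its centre; stays where it is
- small_beaker: small clear beaker, 50 mm wide, 59 mm high; origin under its centre; stays where it is
- timer: white and blue lab timer lying flat, 70 x 64 x 16 mm; origin under its centre; stays where it is

How it is judged:
By the outcome, as a careful person would: the job done as asked, in the order asked, and still so for the second after the job is handed in, with the robot touching nothing.
It also fails if it takes over 58 s, if anything falls off the work surface, if the arm or the gripper's body presses on something with over 40 N, if the wrist force passes 120 N, or if a joint passes its speed limit or range.

### The arm

A 6-joint arm with a two-finger parallel gripper is mounted at the origin on a cart in front of the work surface, level with it; the furniture and walls round the work are solid. World frame = base frame: x ahead of the robot, y to its left, z up, the work surface at z = 0. Lengths are in mm, angles in rad, forces in N, time in s.
With the tool pointing down it reaches from about 400 to 925 mm from the base axis. Payload 12.5 kg.
Tool frame: the origin (TCP) lies where the fingers leave the gripper's body, on its centre line; the fingertips stand 78 mm ahead of it and the grasp point (between the pads) lies 59 mm ahead of it (env.nose_length is the distance from the TCP to the fingertips, in mm); z points along the fingers, y is the line along which they close (so a half turn about z gives the same grasp; the last joint's range is limited). The gripper opens to 95 mm and grips with 3 to 60 N. Pads are 20 mm wide; open, the fingers measure 119 mm over their backs; the gripper's body (75 mm by 180 mm) begins 59 mm behind the grasp point.
Start: joints at [1.031, 0.491, 1.559, -0, 1.092, -0.106], TCP at [262.684, 567.129, 292.261] pointing down, gripper open.
Joint ranges: [-3.1, 3.1], [-0.84, 2.19], [0.05, 2.79], [-1.13, 4.28], [0.06, 2.93], [-2.69, 2.69]. Speed limits (rad/s): [2.22, 2.22, 2.79, 3.14, 3.14, 3.14].

### API

Orientations are given as [roll, pitch, yaw] about the fixed x, y, z axes, in that order (R = Rz(yaw) Ry(pitch) Rx(roll)).
In Python, from cell import env gives the robot as it stands. The module is installed in compiled form; this text tells all that it offers.
- The arm moves only by the tool send_rows, never from a script. Its argument "series" is text: rows parted by semicolons, each of 6 numbers parted by spaces: the shift along the tool's x, y, z as a fraction of full scale, then the turn, a rotation vector about the tool's x, y, z as a fraction of full scale. A call has 1 to 5 rows; each row shifts and turns the commanded pose from where the row before left it, along the tool's axes as they then stand; what a row does not reach is not made up. Full scale, the value 1, is 60 mm for a shift and 10 degrees for a turn. A row lasts 1/8 s, in which the tool goes at most 62.5 mm and 10.7 degrees, less where a joint would pass 70% of its speed; a pose out of reach is approached as far as the arm can. A call with a number of a shift or a turn outside -1 to 1 is refused whole. A call with a gripper value outside its range is refused whole. "fingers" is the opening, from 0 (shut) to 1 (fully open), set as the call begins (left out, the last holds). The fingers move at their own pace and stop on an object; the grip force is fixed at half the most. Time passes only in rows, so rows that do not move let the fingers close. It gives the time, the measured TCP pose, the force, the opening and the grip force at its end, in the units of the state.
- env.state(): the state, without advancing time (a new reading comes with each control period).
- env.read_camera(name): name is "scene" or "top" or "wrist"; returns a dict with "color" (480x640x3 uint8, red, green, blue), "z_map" (480x640 float32, mm along the optical axis (not along the pixel's ray), 0 where there is no reading), "fovy" (degrees; the focal length in pixels is half the picture's height over the tangent of half this angle, whatever the lens; pixels are square), "cx", "cy" (the principal point, pixels), "R" (3x3) and "t" (3): a world point X has camera coordinates R X + t. Camera axes: x right, y down, z forward; pixel columns grow to the right and rows downward; lengths in mm; the calibration is good to about 2 mm. A picture is of the moment at which its call begins.
- env.job_done(): hands the job in; it is judged then, once.
The state is a dict: "t": time; "joints": joint angles; "qvel": joint speeds; "tau": joint torques, N m; "eef_pos": TCP position; "tcp_rot": TCP orientation; "ft_force": force on the tool from outside, world axes, zero at the start; "moment": the same for the moment, N m; "opening": opening from 0.0 (shut) to 1.0 (fully open); "grip_force": force on a finger pad.
Only numpy, scipy, OpenCV 4.12 (cv2) and the standard library are available. Lean on these libraries where they do the work, as an engineer would, in place of code of your own. Each camera call takes 0.05 s, during which the arm holds its last target. There are 200 camera calls.

## Working session

There is one attempt and no reset: what is moved stays moved. The work goes in short steps, Python scripts to look and compute and a tool call to move; the robot and the scene stay as the last step left them, time stands still between calls to the robot, and variables do not carry over. Pictures are saved under pics/ and viewed, at most 10 in all, crops included, and the job is handed in when it is done.

Besides the shell and the picture viewer there is one more tool, called as name(argument=value, ...) on one line, values as JSON. send_rows: Moves the arm, as the interface text tells. Shift numbers are shares of 60 mm and turn numbers shares of 10 degrees, none past 1 either way. Its arguments: {"type":"object","properties":{"series":{"type":"string"},"fingers":{"type":"number"}},"required":["series"]}

```bash
mkdir -p pics; cat > h.py <<'E'
import numpy as np, cv2
from cell import env
from scipy.spatial.transform import Rotation as Ro
def cam(n):
    c=env.read_camera(n); c['f']=240/np.tan(np.radians(c['fovy'])/2); c['R']=np.array(c['R']); c['t']=np.array(c['t']); return c
def ray(c,u,v):
    d=c['R'].T@np.array([(u-c['cx'])/c['f'],(v-c['cy'])/c['f'],1]); return -c['R'].T@c['t'],d
def onz(c,u,v,z):
    o,d=ray(c,u,v); return o+d*(z-o[2])/d[2]
def pts(c):
    v,u=np.mgrid[0:480,0:640]; z=c['z_map']
    P=np.stack([(u-c['cx'])/c['f']*z,(v-c['cy'])/c['f']*z,z],-1)
    return (P-c['t'])@c['R']
def proj(c,X):
    p=c['R']@np.array(X)+c['t']; return p[:2]/p[2]*c['f']+[c['cx'],c['cy']]
def save(c,n,crop=None,k=1):
    im=c['color'][...,::-1]
    if crop: im=im[crop[1]:crop[3],crop[0]:crop[2]]
    cv2.imwrite('pics/'+n,cv2.resize(im,None,fx=k,fy=k))
E
python3 - <<'E'
from h import *
import pickle
for n in ['scene','top']:
    c=cam(n); save(c,n+'0.png'); pickle.dump(c,open(n+'0.pkl','wb'))
    print(n,c['fovy'],c['cx'],c['cy'],-c['R'].T@c['t'],c['R'])
s=env.state();print({k:s[k] for k in ('t','eef_pos','tcp_rot','opening','ft_force')},env.nose_length)
E
```

```text
scene 52.45440385773456 316.12295049391986 233.33988376691735 [180.18268498 338.07091998 889.22893183] [[-0.85450424 -0.51943666  0.00283873]
 [-0.38701772  0.63300309 -0.67046579]
 [ 0.34646758 -0.5740145  -0.74193502]]
top 51.8052047375177 318.9776235486582 244.07989925381574 [ 379.9221421  -255.35093076 1273.89390994] [[ 0.00332382 -0.99998843  0.00347787]
 [-0.99072562 -0.00376542 -0.13582552]
 [ 0.13583705 -0.00299416 -0.99072667]]
{'t': 0.1, 'eef_pos': array([262.6211458 , 567.01409171, 291.74253169]), 'tcp_rot': array([-3.14067712e+00, -7.23135765e-05,  2.70777464e+00]), 'opening': 0.9990744146435034, 'ft_force': array([ 0.29792455, -1.21921866,  0.32461942])} 77.60000000000001
```

View pics/scene0.png

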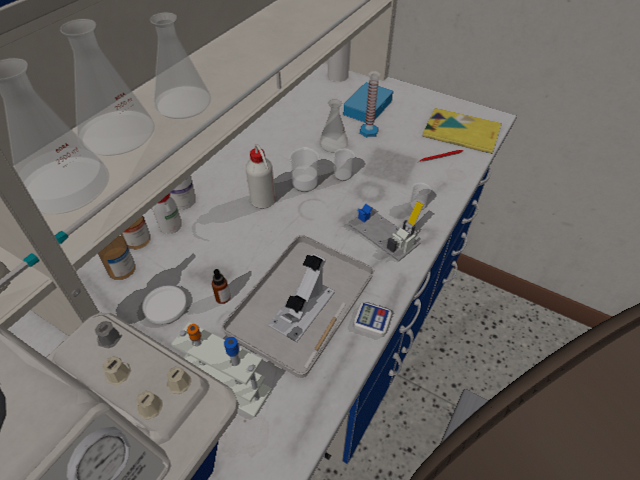

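View pics/top0.png

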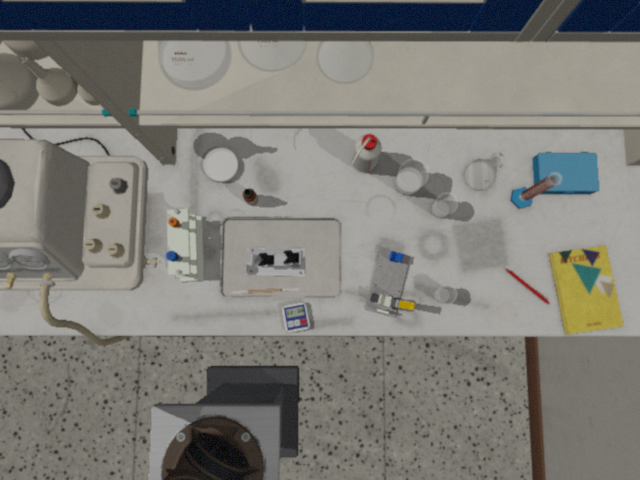

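The scene picture shows the blue head at (231,345), orange head at (193,330), V-rest around (303,295) with its high end at (313,262), and cradle at (388,232) with the yellow keeper open at (413,213). In the top picture the blue head is at (172,256), the V-rest at (277,260) with its high end to the right (-y), and the cradle at (391,277) with its blue saddle at (397,257).

```bash
python3 - <<'E'
from h import *
import pickle
C={n:pickle.load(open(n+'0.pkl','rb')) for n in ['scene','top']}
roi={'scene':{'blueh':(215,330,248,362),'orange':(180,318,206,345),'saddle':(352,200,378,226),'keeper':(402,198,430,232),'black':(280,250,328,318),'timer':(350,295,395,340)},
'top':{'blueh':(160,243,184,268),'orange':(162,212,186,232),'saddle':(384,248,408,268),'keeper':(396,296,420,314),'black':(255,246,306,270),'timer':(0,0,1,1)}}
for n,c in C.items():
    hsv=cv2.cvtColor(c['color'],cv2.COLOR_RGB2HSV).astype(int);H,S,V=hsv[...,0],hsv[...,1],hsv[...,2]
    M={'blueh':(S>130)&(H>95)&(H<130),'orange':(S>150)&(H<20),'keeper':(S>130)&(H>18)&(H<35),'black':V<50}
    M['saddle']=M['blueh'];P=pts(c)
    for k,(a,b,d,e) in roi[n].items():
        if k=='timer':continue
        m=np.zeros((480,640),np.uint8);m[b:e,a:d]=M[k][b:e,a:d]
        nn,l,st,ce=cv2.connectedComponentsWithStats(m)
        for i in range(1,nn):
            if st[i,4]<15:continue
            q=P[(l==i)&(c['z_map']>0)]
            print(n,k,st[i],ce[i].round(1),'P med',np.median(q,0).round(1),'min',np.percentile(q,3,axis=0).round(),'max',np.percentile(q,97,axis=0).round())
    # table height check
    for name,(u,v) in {'scene':{'t':(330,220)},'top':{'t':(350,240),'shelf':(250,100),'bar':(300,122),'hot':(110,180),'box':(40,220)}}[n].items(): print(n,name,P[v,u].round(1))
E
python3 - <<'E'
import pickle,cv2,sys
sys.path.insert(0,'.')
import os;os.chdir('.')
c=pickle.load(open('top0.pkl','rb'));im=c['color'][200:340,160:430,::-1]
cv2.imwrite('pics/topc.png',cv2.resize(im,(800,415),interpolation=cv2.INTER_CUBIC))
E
```

```text
scene blueh [224 337  15  19 187] [231. 346.] P med [497.5  74.9 190.2] min [491.  63. 168.] max [510.  81. 194.]
scene orange [187 324  14  17 141] [193.6 332.1] P med [576.5  79.4 170.2] min [571.  69. 151.] max [589.  86. 174.]
scene saddle [358 204  14  18 162] [364.3 212.7] P med [ 514.1 -444.2   33. ] min [ 505. -462.   11.] max [ 528. -435.   44.]
scene keeper [408 202  15  24 164] [415.  212.9] P med [ 395.4 -464.5   78.3] min [ 386. -478.   49.] max [ 405. -453.  103.]
scene black [303 255  20  16 196] [312.6 261.9] P med [ 506.2 -185.7  120.5] min [ 490. -203.  107.] max [ 520. -176.  131.]
scene black [286 296  20  17 216] [295.3 302.8] P med [ 508.4 -120.9   54.9] min [ 492. -139.   42.] max [ 521. -109.   65.]
scene t [ 5.890e+02 -4.067e+02  3.000e-01]
top blueh [166 251  12   9  69] [171.7 255.7] P med [500.8  65.4 190.1] min [494.  60. 170.] max [510.  76. 195.]
top orange [169 218  10   9  56] [173.5 222. ] P med [580.   70.3 169. ] min [574.  66. 150.] max [590.  81. 175.]
top saddle [390 251  13  11 105] [395.7 256.6] P med [ 517.9 -453.4   39.8] min [ 507. -467.   31.] max [ 530. -437.   46.]
top keeper [399 300  16  10 113] [406.3 304.9] P med [ 396.9 -467.6   84.4] min [ 387. -499.    1.] max [ 407. -456.  104.]
top black [285 251  14  12 121] [291.4 256.9] P med [ 507.5 -193.6  120.6] min [ 495. -208.  112.] max [ 520. -181.  132.]
top black [260 254  14  11 116] [266.1 259.1] P med [ 509.3 -127.8   55.5] min [ 496. -142.   45.] max [ 521. -114.   67.]
top t [ 5.656e+02 -3.400e+02  4.000e-01]
top shelf [ 823.3 -111.5  279.3]
top bar [ 775.  -217.6  279.8]
top hot [655.1 184.6 253.9]
top box [549.9 268.5 354.2]
```

View pics/topc.png

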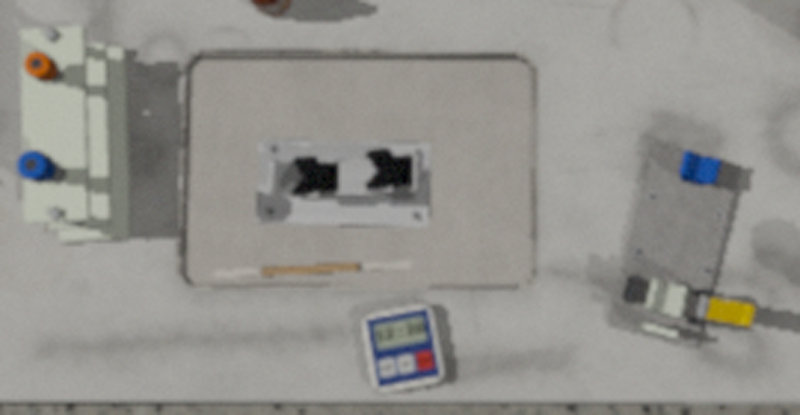

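The crop shows the blue head at the left of the image, the black jaws in the tray and the cradle turned by about 18°, with the yellow keeper leaning toward -y. Next I move up and over to the stand.

```bash
cat >> h.py <<'E'
def RT(rpy): return Ro.from_euler('xyz',rpy)
def plan(wps,start=None,rows=None,g=None):
    """wps: list of (pos_tcp, Rotation, nrows); prints series rows in calls of 5"""
    s=env.state()
    p,r=(np.array(s['eef_pos']),RT(s['tcp_rot'])) if start is None else start
    out=[]
    for tp,tr,n in wps:
        tp=np.array(tp,float);rv=(r.inv()*tr).as_rotvec()
        need=max(np.linalg.norm(tp-p)/58,np.degrees(np.linalg.norm(rv))/9.8); n=max(n,int(np.ceil(need)))
        d=(tp-p)/n;st=Ro.from_rotvec(rv/n)
        for i in range(n):
            out.append(np.r_[r.inv().apply(d)/60,np.degrees(rv/n)/10]); r=r*st
        p=tp;r=tr
    for i in range(0,len(out),5):
        print('; '.join(' '.join('%g'%round(float(x)+0.,3) for x in o) for o in out[i:i+5]))
def st():
    s=env.state(); print('t%.2f'%s['t'],np.round(s['eef_pos'],1),'rpy',np.degrees(s['tcp_rot']).round(1),'j',np.round(s['joints'],2),'F',np.round(s['ft_force'],1),'op %.3f gf %.1f'%(s['opening'],s['grip_force']))
DN=lambda yaw: RT([np.pi,0,np.radians(yaw)])
E
python3 - <<'E'
from h import *
s=env.state()
plan([((262,567,470),RT(s['tcp_rot']),4),((330,270,470),DN(110),6),((470,70,400),DN(90),5)])
E
```

```text
0.002 -0.002 -0.743 0 0 0; 0.002 -0.002 -0.743 0 0 0; 0.002 -0.002 -0.743 0 0 0; 0.002 -0.002 -0.743 0 0 0; -0.518 -0.669 0.001 -0.001 0 0.752
-0.601 -0.596 0 -0.001 0 0.752; -0.674 -0.512 0 -0.001 0 0.752; -0.735 -0.419 0 -0.001 0 0.752; -0.784 -0.319 0 -0.001 0 0.752; -0.819 -0.214 0 -0.001 0 0.752
-0.786 0.211 0.233 -0 -0 0.4; -0.769 0.265 0.233 -0 -0 0.4; -0.749 0.318 0.233 -0 -0 0.4; -0.725 0.369 0.233 -0 -0 0.4; -0.698 0.419 0.233 -0 -0 0.4
```

send_rows(series="0 0 -0.743 0 0 0; 0 0 -0.743 0 0 0; 0 0 -0.743 0 0 0; 0 0 -0.743 0 0 0; -0.518 -0.669 0 0 0 0.752", fingers=0.6)

```text
t: 0.72
eef_pos: [273.9, 518.8, 472.9]
tcp_rot: [3.137, -0.0, 2.576]
ft_force: [1.1, -0.1, -1.2]
opening: 0.606
grip_force: 0.0
```

send_rows(series="-0.6 -0.596 0 0 0 0.752; -0.674 -0.512 0 0 0 0.752; -0.735 -0.419 0 0 0 0.752; -0.784 -0.319 0 0 0 0.752; -0.819 -0.214 0 0 0 0.752")

```text
t: 1.35
eef_pos: [330.6, 268.6, 470.4]
tcp_rot: [-3.141, 0.0, 1.916]
ft_force: [0.8, 0.1, 0.8]
opening: 0.603
grip_force: 0.0
```

send_rows(series="-0.786 0.211 0.233 0 0 0.4; -0.769 0.265 0.233 0 0 0.4; -0.749 0.318 0.233 0 0 0.4; -0.725 0.369 0.233 0 0 0.4; -0.698 0.419 0.233 0 0 0.4")

```text
t: 1.98
eef_pos: [471.3, 68.7, 400.1]
tcp_rot: [-3.142, -0.0, 1.569]
ft_force: [0.9, 0.2, 0.3]
opening: 0.601
grip_force: 0.0
```

```bash
python3 - <<'E'
from h import *
import pickle
st();c=cam('wrist');save(c,'w1.png');pickle.dump(c,open('w1.pkl','wb'))
print(c['fovy'],-c['R'].T@c['t'],c['R'].round(3),proj(c,(502,71,192)),proj(c,(581,75,172)))
E
```

```text
t1.98 [471.3  68.7 400.1] rpy [-180.    -0.    89.9] j [0.01 0.17 1.75 0.   1.22 0.01] F [0.9 0.2 0.3] op 0.601 gf 0.0
68.42141784418367 [471.55530947 135.52718797 492.75386305] [[ 1.    -0.002  0.001]
 [-0.002 -0.97   0.242]
 [ 0.    -0.242 -0.97 ]] [356.98086404 230.87184885] [440.55020835 221.90950461]
```

View pics/w1.png

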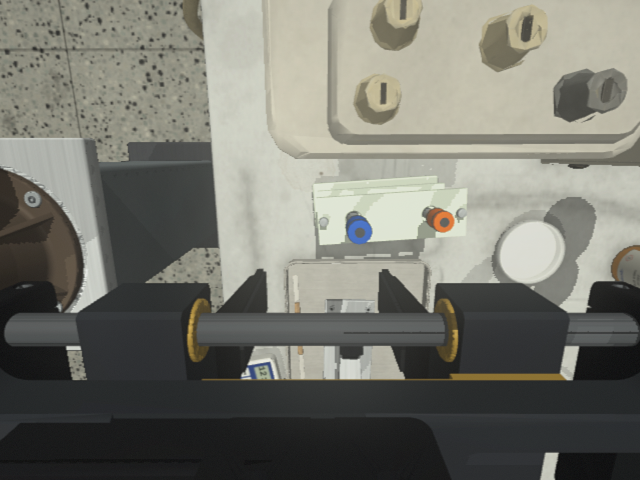

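The wrist picture shows the blue head at (359,230) and orange at (440,220), agreeing with the prediction. I'll refine the head centre from this picture and measure the V jaws.

```bash
python3 - <<'E'
from h import *
import pickle
c=pickle.load(open('w1.pkl','rb'));P=pts(c)
hsv=cv2.cvtColor(c['color'],cv2.COLOR_RGB2HSV).astype(int);H,S=hsv[...,0],hsv[...,1]
for k,m,z,roi in (('b',(S>130)&(H>95)&(H<130),192,(340,205,378,248)),('o',(S>150)&(H<20),172,(420,200,458,238))):
    mm=np.zeros((480,640),bool);a,b,d,e=roi;mm[b:e,a:d]=m[b:e,a:d]
    q=P[mm];t=q[:,2]>z-3; x=q[t]
    (cx,cy),r=cv2.minEnclosingCircle(x[:,:2].astype(np.float32))
    print(k,mm.sum(),t.sum(),x.mean(0).round(1),(round(cx,1),round(cy,1),round(r,1)),x.min(0).round(1),x.max(0).round(1))
for n in ('scene','top'):
    c=pickle.load(open(n+'0.pkl','rb'));P=pts(c)
    # stand top plate points
E
```

```text
b 333 333 [503.7  70.8 193.1] (489.5, 98.1, 41.5) [471.6  59.7 190.1] [513.5 135.5 492.8]
o 259 245 [583.1  75.7 172.1] (583.5, 75.3, 9.4) [574.8  66.4 169.1] [592.6  84.2 174.2]
```

send_rows(series="0.03 0.53 0.3 0 0 0; 0 0 0.8 0 0 0; 0 0 0.7 0 0 0; 0 0 0.6 0 0 0; 0 0 0.33 0 0 0")

```text
t: 2.65
eef_pos: [502.0, 72.1, 234.9]
tcp_rot: [-3.139, -0.0, 1.571]
ft_force: [0.7, -0.2, 0.0]
opening: 0.599
grip_force: 0.0
```

send_rows(series="0 0 0 0 0 0; 0 0 0 0 0 0; 0 0 0 0 0 0; 0 0 0 0 0 0", fingers=0)

```text
t: 3.15
eef_pos: [502.7, 72.1, 237.5]
tcp_rot: [3.14, -0.0, 1.571]
ft_force: [-0.2, -0.1, -1.0]
opening: 0.237
grip_force: 0.0
```

```bash
python3 - <<'E'
from h import *
import pickle
st()
# V-rest geometry from scene/top clouds
for n,rois in (('scene',((303,255,323,271),(286,296,306,313))),('top',((285,251,299,263),(260,254,274,265)))):
    c=pickle.load(open(n+'0.pkl','rb'));P=pts(c)
    V=c['color'].max(2)
    for a,b,d,e in rois:
        q=P[b:e,a:d][(V[b:e,a:d]<60)&(c['z_map'][b:e,a:d]>0)]
        print(n,q.min(0).round(1),q.max(0).round(1),'mid x',((np.percentile(q[:,0],2)+np.percentile(q[:,0],98))/2).round(1), 'ctr',(np.percentile(q,3,axis=0)+np.percentile(q,97,axis=0)).round(1)/2)
E
```

```text
t3.15 [502.7  72.1 237.5] rpy [179.9  -0.   90. ] j [0.01 0.4  1.91 0.   0.84 0.01] F [-0.2 -0.1 -1. ] op 0.237 gf 0.0
scene [ 488.7 -210.2   98.2] [ 521.2 -172.3  132. ] mid x 505.2 ctr [ 505.1  -189.95  117.85]
scene [ 491.  -143.6   30.8] [ 523.3 -106.9   68.1] mid x 507.1 ctr [ 506.75 -124.25   52.4 ]
top [ 494.3 -209.6  109.1] [ 521.  -179.2  132.8] mid x 507.4 ctr [ 507.35 -194.5   121.95]
top [ 495.3 -144.5   25. ] [ 522.6 -112.    70.6] mid x 508.7 ctr [ 508.65 -128.85   54.9 ]
```

send_rows(series="0 0 0 0 0 0; 0 0 0 0 0 0; 0 0 -0.2 0 0 0; 0 0 -0.5 0 0 0; 0 0 -0.6 0 0 0", fingers=0)

```text
t: 3.78
eef_pos: [502.2, 72.1, 315.9]
tcp_rot: [-3.14, -0.0, 1.571]
ft_force: [0.3, -0.4, -1.1]
opening: 0.225
grip_force: 30.0
```

send_rows(series="0 0 -0.6 0 0 0; 0 0 -0.6 0 0 0; 0 0 -0.4 0 0 0")

```text
t: 4.15
eef_pos: [502.2, 72.1, 413.1]
tcp_rot: [3.14, -0.0, 1.571]
ft_force: [1.0, 0.1, -0.6]
opening: 0.22
grip_force: 30.0
```

```bash
cat >> h.py <<'E'
PSI=np.radians(-91.6)
def RV(ps=None):
    ps=PSI if ps is None else ps
    h=np.array([np.cos(ps),np.sin(ps),0]);k=np.array([0,0,1.]);u=(h+k)/2**.5;n=(k-h)/2**.5
    return u,n,h,Ro.from_matrix(np.c_[n,np.cross(-u,n),-u]), Ro.from_matrix(np.c_[-u,np.cross(-u,-n),-n])
E
python3 - <<'E'
from h import *
st();u,n,h,R1,R2=RV()
O=np.array([507.2,-155,0]);foot=O-55*h+[0,0,36]
print('foot',foot)
pre=foot+u*(166.5+59)+n*80
s=env.state();p=s['eef_pos']
print(pre)
plan([((500,-60,390),DN(90),2),(pre+[0,0,60],R1,4),(pre,R1,2)])
E
```

```text
t4.15 [502.2  72.1 413.1] rpy [179.9  -0.   90. ] j [0.01 0.21 1.66 0.   1.27 0.01] F [ 1.   0.1 -0.6] op 0.220 gf 30.0Traceback (most recent call last):
  File "<stdin>", line 2, in <module>
  File "h.py", line 42, in RV
    return u,n,h,Ro.from_matrix(np.c_[n,np.cross(-u,n),-u]), Ro.from_matrix(np.c_[-u,np.cross(-u,-n),-n])
                                                             ~~~~~~~~~~~~~~^^^^^^^^^^^^^^^^^^^^^^^^^^^^^^
  File "scipy/spatial/transform/_rotation.pyx", line 1143, in scipy.spatial.transform._rotation.Rotation.from_matrix
ValueError: Non-positive determinant (left-handed or null coordinate frame) in rotation matrix 0: [[ 0.01974358 -0.99961012 -0.01974358]
 [ 0.70683109  0.02792164 -0.70683109]
 [-0.70710678  0.         -0.70710678]].
```

```bash
sed -i 's/np.cross(-u,-n),-n/np.cross(-n,-u),-n/' h.py
python3 - <<'E'
from h import *
u,n,h,R1,R2=RV()
O=np.array([507.2,-155,0]);foot=O-55*h+[0,0,36]
print('foot',foot)
pre=foot+u*(166.5+59)+n*80
print(pre)
plan([((500,-60,400),DN(90),3),(pre+[0,0,60],R1,4),(pre,R1,2)])
E
```

```text
foot [ 508.73569013 -100.02144367   36.        ]
[ 505.86299923 -202.8653674   252.02112165]
-0.734 -0.013 0.073 0.003 -0 0.001; -0.734 -0.013 0.073 0.003 -0 0.001; -0.734 -0.012 0.073 0.003 -0 0.001; -0.476 0.02 0.293 -0.013 0.9 0.03; -0.516 0.022 0.215 -0.013 0.9 0.03
-0.543 0.024 0.132 -0.013 0.9 0.03; -0.557 0.027 0.045 -0.013 0.9 0.03; -0.557 0.03 -0.042 -0.013 0.9 0.03; -0.354 0 0.354 0 0 0; -0.354 0 0.354 0 0 0
```

send_rows(series="-0.734 -0.013 0.073 0 0 0; -0.734 -0.013 0.073 0 0 0; -0.734 -0.012 0.073 0 0 0; -0.476 0.02 0.293 -0.013 0.9 0.03; -0.516 0.022 0.215 -0.013 0.9 0.03")

```text
t: 4.78
eef_pos: [502.6, -117.9, 363.2]
tcp_rot: [3.136, -0.319, 1.562]
ft_force: [0.3, 0.8, -1.4]
opening: 0.223
grip_force: 30.0
```

send_rows(series="-0.543 0.024 0.132 -0.013 0.9 0.03; -0.557 0.027 0.045 -0.013 0.9 0.03; -0.557 0.03 -0.042 -0.013 0.9 0.03; -0.354 0 0.354 0 0 0; -0.354 0 0.354 0 0 0")

```text
t: 5.4
eef_pos: [506.2, -203.6, 248.9]
tcp_rot: [3.141, -0.786, 1.543]
ft_force: [-0.2, -1.0, -1.1]
opening: 0.229
grip_force: 30.0
```

```bash
python3 - <<'E'
from h import *
import pickle
st();c=cam('wrist');save(c,'w2.png');pickle.dump(c,open('w2.pkl','wb'))
pickle.dump(cam('scene'),open('s2.pkl','wb'));pickle.dump(cam('top'),open('t2.pkl','wb'))
E
```

```text
t5.40 [ 506.2 -203.6  248.9] rpy [180.  -45.   88.4] j [-0.71  0.58  1.71  0.59  1.44 -0.94] F [-0.2 -1.  -1.1] op 0.229 gf 30.0
```

View pics/w2.png

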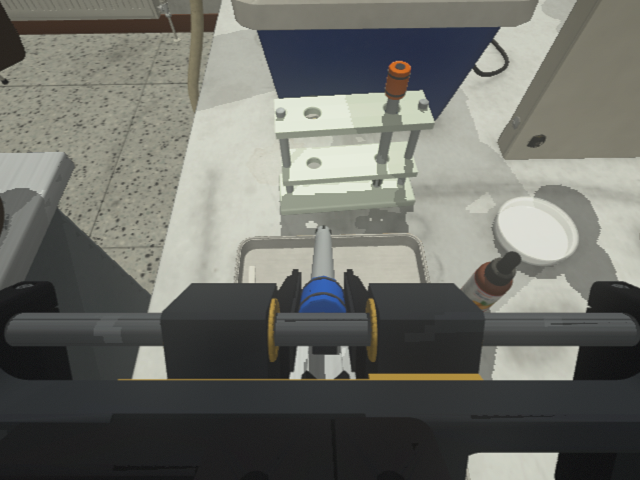

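The wrist view shows the shaft held in line with the tool, blue head at (322,297), foot at (323,228). The jaws are hidden, so I compare shaft and jaws in the fixed cameras.

```bash
python3 - <<'E'
from h import *
import pickle
s=env.state();p=s['eef_pos'];R=RT(s['tcp_rot']).as_matrix();z=R[:,2]
for f,f0 in (('s2','scene0'),('t2','top0')):
    c=pickle.load(open(f+'.pkl','rb'));P=pts(c);d=P-p;a=d@z;lat=d-a[...,None]*z
    ok=(c['z_map']>0)&(np.linalg.norm(lat,axis=-1)<16)
    for lo,hi in ((95,130),(130,165),(165,200),(200,240)):
        m=ok&(a>lo)&(a<hi)
        if m.sum()>8:print(f,lo,hi,m.sum(),'world x mid',(np.percentile(P[m][:,0],[4,96]).mean()-(p+z*(lo+hi)/2)[0]).round(1),'toolx mean',(lat[m]@R[:,0]).mean().round(1),'amax',a[m].max().round(1))
    # jaw edges, vertical profile: points of the V-rest by x at each jaw, dark pixels, gradient heights near top edges
    c=pickle.load(open(f0+'.pkl','rb'));P=pts(c)
    V=c['color'].max(2);k=(V<70)&(c['z_map']>0)&(P[...,0]>480)&(P[...,0]<535)
    for nm,y0,y1,z0 in (('up',-215,-165,100),('low',-150,-105,38)):
        q=P[k&(P[...,1]>y0)&(P[...,1]<y1)&(P[...,2]>z0)&(P[...,2]<140)]
        print(f0,nm,len(q),'x',np.percentile(q[:,0],[2,50,98]).round(1),'y',np.percentile(q[:,1],[2,98]).round(1),'z',np.percentile(q[:,2],[2,98]).round(1))
    # tray floor
    m=(P[...,0]>560)&(P[...,0]<590)&(P[...,1]>-240)&(P[...,1]<-80)&(P[...,2]<40); print('tray z',np.median(P[m][:,2]).round(1))
    # plate (aluminium): z 6..14
    m=(abs(P[...,2]-9.5)<3.5)&(P[...,0]>455)&(P[...,0]<560)&(P[...,1]>-245)&(P[...,1]<-60);q=P[m][:,:2].astype(np.float32)
    print('plate',m.sum(),cv2.minAreaRect(q),np.percentile(q,[1,99],axis=0).round(1))
E
```

```text
s2 95 130 134 world x mid -4.1 toolx mean 0.2 amax 129.6
s2 130 165 137 world x mid -4.3 toolx mean 0.5 amax 164.9
s2 165 200 134 world x mid -4.3 toolx mean 0.4 amax 199.9
s2 200 240 110 world x mid -4.1 toolx mean 0.0 amax 229.4
scene0 up 203 x [489.8 506.2 520.5] y [-205.7 -174.9] z [105.  130.9]
scene0 low 222 x [491.9 508.4 522.2] y [-141.6 -108.1] z [41.3 65.6]
tray z 1.2
plate 1175 ((507.5807800292969, -139.86361694335938), (165.10986328125, 91.8079833984375), 86.2363510131836) [[ 468.8 -217.8]
 [ 543.2  -70.9]]
t2 95 130 58 world x mid -3.0 toolx mean 2.1 amax 129.9
t2 130 165 54 world x mid -2.8 toolx mean 1.9 amax 163.3
t2 165 200 52 world x mid -2.7 toolx mean 2.1 amax 198.7
t2 200 240 40 world x mid -2.6 toolx mean 2.6 amax 227.3
top0 up 140 x [494.4 507.4 520.3] y [-209.4 -179.2] z [110.2 132.3]
top0 low 139 x [495.  508.8 522.1] y [-144.4 -111.8] z [43.6 67.9]
tray z 1.2
plate 838 ((506.9395446777344, -152.24063110351562), (103.51718139648438, 183.4141845703125), 0.27201175689697266) [[ 463.9 -222.3]
 [ 548.3  -71.8]]
```

```bash
python3 - <<'E'
from h import *
u,n,h,R1,R2=RV()
O=np.array([509.2,-152,0]);foot=O-55*h+[0,0,36.2]
T=foot+u*(225.5+5)
print(T)
plan([(T+n*30,R1,3),(T+n*8,R1,2)])
E
```

```text
[ 506.18479492 -259.94601012  199.18811306]
-0.255 0.009 -0.027 -0.003 -0.003 -0; -0.255 0.009 -0.027 -0.003 -0.003 -0; -0.255 0.009 -0.027 -0.003 -0.003 -0; -0.183 0 0 0 0 0; -0.183 0 0 0 0 0
```

send_rows(series="-0.255 0.009 -0.027 0 0 0; -0.255 0.009 -0.027 0 0 0; -0.255 0.009 -0.027 0 0 0; -0.183 0 0 0 0 0; -0.183 0 0 0 0 0")

```text
t: 6.18
eef_pos: [506.5, -254.9, 204.5]
tcp_rot: [3.141, -0.786, 1.544]
ft_force: [-0.5, -0.4, -1.0]
opening: 0.227
grip_force: 30.0
```

```bash
python3 - <<'E'
from h import *
import pickle
st();c=cam('scene');P=pts(c)
im=c['color'][235:345,255:345,::-1];cv2.imwrite('pics/s3.png',cv2.resize(im,(490,600),interpolation=cv2.INTER_CUBIC))
E
```

```text
t6.17 [ 506.5 -254.9  204.5] rpy [180.  -45.   88.4] j [-0.77  0.67  1.66  0.56  1.43 -1.  ] F [-0.5 -0.4 -1. ] op 0.227 gf 30.0
```

View pics/s3.png

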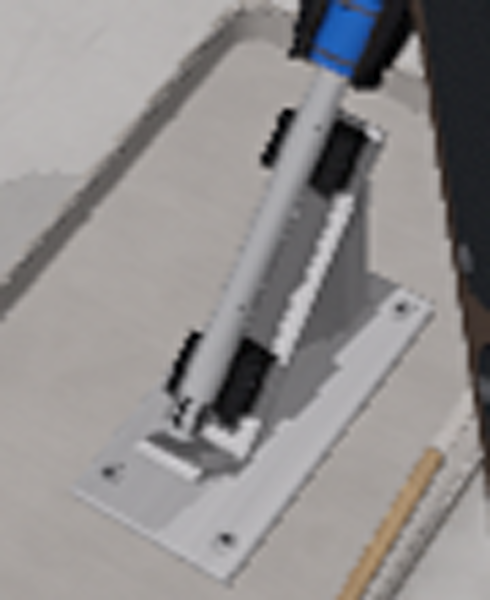

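The crop shows the shaft lined up over both jaws, foot just above the stop at (185,420). I step down with the force watched.

send_rows(series="-0.05 0 0 0 0 0; 0 0 0 0 0 0")

```text
t: 6.48
eef_pos: [506.6, -256.3, 203.1]
tcp_rot: [3.141, -0.786, 1.544]
ft_force: [0.5, -0.6, -1.4]
opening: 0.225
grip_force: 30.0
```

send_rows(series="-0.03 0 0 0 0 0; 0 0 0 0 0 0")

```text
t: 6.72
eef_pos: [506.6, -257.6, 201.8]
tcp_rot: [3.141, -0.785, 1.544]
ft_force: [0.2, 0.3, -0.8]
opening: 0.223
grip_force: 30.0
```

send_rows(series="-0.03 0 0 0 0 0; 0 0 0 0 0 0")

```text
t: 6.98
eef_pos: [506.5, -258.9, 200.5]
tcp_rot: [3.141, -0.786, 1.544]
ft_force: [-0.0, 1.3, 0.5]
opening: 0.226
grip_force: 30.0
```

send_rows(series="-0.025 0 0 0 0 0; 0 0 0 0 0 0")

```text
t: 7.22
eef_pos: [506.5, -259.5, 200.0]
tcp_rot: [3.14, -0.788, 1.544]
ft_force: [-0.6, 4.6, 6.2]
opening: 0.226
grip_force: 30.0
```

```bash
python3 - <<'E'
from h import *
st();c=cam('top');P=pts(c)
im=c['color'][240:280,240:320,::-1];cv2.imwrite('pics/t3.png',cv2.resize(im,(800,400),interpolation=cv2.INTER_CUBIC))
s=env.state();p=s['eef_pos'];R=RT(s['tcp_rot']).as_matrix();z=R[:,2];print('moment',np.round(s['moment'],2))
for c in (c,cam('scene')):
    P=pts(c);d=P-p;a=d@z;lat=(d@R[:,0]);w=d@R[:,1]
    for lo,hi in ((93,115),(120,180),(187,209)):
        m=(c['z_map']>0)&(a>lo)&(a<hi)&(abs(w)<25)&(lat>-30)&(lat<15)
        V=c['color'].max(2)
        b=m&(V<60);g=m&(V>75)&(lat>-9)&(abs(w)<12)
        print(lo,'black w',np.percentile(w[b],[3,97]).round(1) if b.sum()>8 else b.sum(),'lat max',np.percentile(lat[b],95).round(1) if b.sum()>8 else '','| shaft w',np.percentile(w[g],[4,50,96]).round(1),'lat',np.percentile(lat[g],[50,95]).round(1))
E
```

```text
t7.22 [ 506.5 -259.5  200. ] rpy [179.9 -45.1  88.5] j [-0.77  0.68  1.65  0.55  1.43 -1.  ] F [-0.6  4.6  6.2] op 0.226 gf 30.0
moment [ 1.03 -0.04 -0.1 ]
93 black w [-14.1  12.1] lat max 2.1 | shaft w [-7.3 -0.9  7.4] lat [4.3 7.4]
120 black w 0 lat max  | shaft w [-8.1 -2.6  4.3] lat [5.  7.6]
187 black w [-14.4  10.7] lat max 2.1 | shaft w [-7.2 -2.1  6.3] lat [5.6 9.2]
93 black w [-18.7  11.2] lat max 3.6 | shaft w [-9.5 -3.4  6.1] lat [4.4 7.8]
120 black w 1 lat max  | shaft w [-9.3 -4.7  2.4] lat [5.4 8.6]
187 black w [-18.7  10.9] lat max 3.1 | shaft w [-9.3 -3.8  6.3] lat [5.7 8.7]
```

The force is along the slope normal only (about 8 N) and the shaft sits at jaw level, so it is seated. Releasing.

send_rows(series="0.015 0 0 0 0 0; 0 0 0 0 0 0; 0 0 0 0 0 0; 0 0 0 0 0 0", fingers=0.5)

```text
t: 7.82
eef_pos: [506.4, -259.5, 200.0]
tcp_rot: [3.141, -0.785, 1.544]
ft_force: [-0.2, 0.3, -1.1]
opening: 0.494
grip_force: 0.0
```

```bash
python3 - <<'E'
from h import *
st()
u,n,h,R1,R2=RV()
p=env.state()['eef_pos']
mid0=np.array([509.2,-152,0])-55*h+[0,0,36.2]+u*92
c=p-u*0
# back off along u by 110, then up, then flip to R2 150 above seat
A=p+u*110; B=A+[0,40,80]
T2=mid0+n*(59+2)
print('grasp TCP',T2)
plan([(A,R1,3),(T2+n*130+[0,-60,60],DN(90),8),(T2+n*110,R2,5)],start=(p,RT(env.state()['tcp_rot'])))
E
```

```text
t7.83 [ 506.4 -259.5  200. ] rpy [180.  -45.   88.5] j [-0.77  0.68  1.65  0.55  1.43 -1.  ] F [-0.2  0.3 -1.1] op 0.494 gf 0.0
grasp TCP [ 510.12363915 -118.93320749  144.38733752]
0 -0 -0.611 -0 -0 0.001; 0 -0 -0.611 -0 -0 0.001; 0 -0 -0.611 -0 -0 0.001; 0.396 0.003 0.341 0.008 -0.562 -0.019; 0.428 0.005 0.301 0.008 -0.562 -0.019
0.455 0.007 0.258 0.008 -0.562 -0.019; 0.478 0.009 0.212 0.008 -0.562 -0.019; 0.496 0.01 0.164 0.008 -0.562 -0.019; 0.51 0.012 0.114 0.008 -0.562 -0.019; 0.519 0.014 0.064 0.008 -0.562 -0.019
0.523 0.016 0.013 0.008 -0.562 -0.019; 0.153 -0.001 0.247 0.013 -0.9 0.03; 0.19 -0.002 0.22 0.013 -0.9 0.03; 0.222 -0.002 0.188 0.013 -0.9 0.03; 0.248 -0.003 0.151 0.013 -0.9 0.03
0.269 -0.004 0.11 0.013 -0.9 0.03
```

send_rows(series="0 0 -0.3 0 0 0; 0 0 -0.7 0 0 0; 0 0 -0.83 0 0 0; 0.396 0 0.341 0 -0.562 -0.019; 0.428 0 0.3 0 -0.562 -0.019")

```text
t: 8.45
eef_pos: [505.7, -275.4, 283.3]
tcp_rot: [3.135, -0.585, 1.55]
ft_force: [0.2, 1.0, -0.1]
opening: 0.501
grip_force: 0.0
```

send_rows(series="0.455 0.007 0.258 0 -0.562 -0.019; 0.478 0.009 0.212 0 -0.562 -0.019; 0.496 0.01 0.164 0 -0.562 -0.019; 0.51 0.012 0.114 0 -0.562 -0.019; 0.519 0.014 0.064 0 -0.562 -0.019")

```text
t: 9.07
eef_pos: [511.7, -117.9, 295.3]
tcp_rot: [3.129, -0.095, 1.564]
ft_force: [-0.0, 0.1, 0.3]
opening: 0.505
grip_force: 0.0
```

send_rows(series="0.523 0.016 0.013 0 -0.562 -0.019; 0.153 0 0.247 0.013 -0.9 0.03; 0.19 0 0.22 0.013 -0.9 0.03; 0.222 0 0.188 0.013 -0.9 0.03; 0.248 0 0.151 0.013 -0.9 0.03", fingers=0.6)

```text
t: 9.7
eef_pos: [514.4, -50.3, 238.1]
tcp_rot: [3.126, 0.634, 1.535]
ft_force: [0.8, -0.4, -0.8]
opening: 0.6
grip_force: 0.0
```

send_rows(series="0.269 0 0.11 0.013 -0.9 0.03; 0 0 0 0 0 0")

```text
t: 9.95
eef_pos: [514.3, -40.1, 221.4]
tcp_rot: [3.131, 0.785, 1.533]
ft_force: [-0.3, -0.1, 0.1]
opening: 0.599
grip_force: 0.0
```

```bash
python3 - <<'E'
from h import *
import pickle
st();c=cam('wrist');save(c,'w4.png');pickle.dump(c,open('w4.pkl','wb'))
c2=cam('scene');pickle.dump(c2,open('s4.pkl','wb'))
u,n,h,R1,R2=RV()
foot=np.array([509.2,-152,0])-55*h+[0,0,36.2]
for q in (foot,foot+u*92,foot+u*180):print(proj(c,q).round(),proj(c2,q).round())
E
```

```text
t9.95 [514.3 -40.1 221.4] rpy [179.4  45.   87.8] j [ 0.06  0.53  1.93 -0.96  1.04  0.76] F [-0.3 -0.1  0.1] op 0.599 gf 0.0
[317. 120.] [287. 316.]
[318. 246.] [305. 275.]
[320. 348.] [321. 235.]
```

View pics/w4.png

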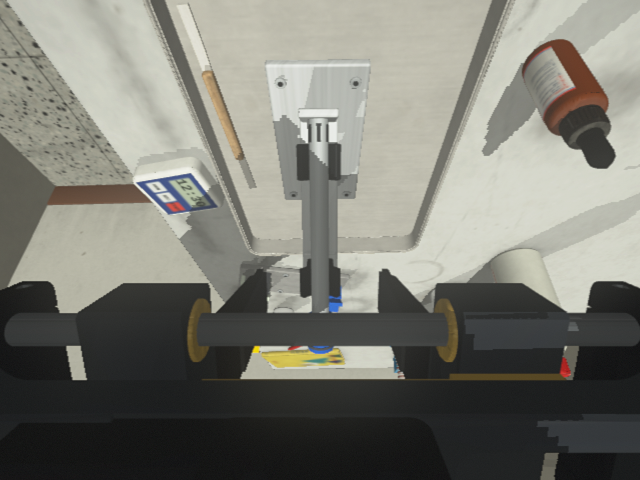

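The wrist view shows the shaft seated in both jaws, foot near (319,150), against or close to the stop at (319,120), with its axis near column 320. I'll measure it in the tool frame.

```bash
python3 - <<'E'
from h import *
import pickle
s=env.state();p=s['eef_pos'];R=RT(s['tcp_rot']).as_matrix()
for f in ('w4','s4'):
    c=pickle.load(open(f+'.pkl','rb'));Q=(pts(c)-p)@R
    ok=(c['z_map']>0)&(abs(Q[...,1])<14)&(Q[...,2]>120)&(Q[...,2]<200)
    ru=lambda q:np.round(q,1)
    for x in range(-80,110,12):
        m=ok&(Q[...,0]>x)&(Q[...,0]<x+12)
        if m.sum()<6: continue
        q=Q[m];zt=np.percentile(q[:,2],5);k=q[q[:,2]<zt+5]
        print(f,x,len(k),'ztop',ru(zt),'y',ru(np.percentile(k[:,1],[3,50,97])),'colV',np.median(c['color'].max(2)[m]))
E
```

```text
w4 -80 10 ztop 159.5 y [-6.  -2.   1.3] colV 174.5
w4 -68 7 ztop 174.0 y [-10.6  -9.1   7.1] colV 113.0
w4 -56 172 ztop 163.9 y [-7.2 -1.3  4.7] colV 108.0
w4 -44 265 ztop 164.1 y [-12.7  -1.7  10.9] colV 100.0
w4 -32 294 ztop 164.2 y [-8.  -0.9 11.5] colV 88.0
w4 -20 258 ztop 164.3 y [-7.9 -1.7  4.5] colV 110.0
w4 -8 251 ztop 164.2 y [-7.8 -1.7  4.3] colV 115.0
w4 4 259 ztop 164.1 y [-7.8 -2.5  3.5] colV 114.0
w4 16 274 ztop 164.2 y [-8.5 -2.5  3.5] colV 115.0
w4 28 280 ztop 164.4 y [-8.4 -2.5  3.4] colV 115.0
w4 40 294 ztop 164.3 y [-8.4 -2.5  3.3] colV 113.0
w4 52 343 ztop 164.5 y [-9.  -1.8 10.5] colV 98.5
w4 64 348 ztop 164.5 y [-8.9 -1.8 10.3] colV 108.5
w4 76 350 ztop 163.7 y [-9.5 -3.2  3.1] colV 180.0
w4 88 438 ztop 161.2 y [-13.3  -2.5   9.7] colV 217.0
w4 100 322 ztop 189.3 y [-13.1   0.3  13.2] colV 185.0
```

send_rows(series="0 -0.032 0.4 0 0 -0.08; 0 0 0.5 0 0 0; 0 0 0.5 0 0 0; 0 0 0.3 0 0 0; 0 0 0.15 0 0 0")

```text
t: 10.68
eef_pos: [516.5, -115.5, 150.7]
tcp_rot: [-3.13, 0.775, 1.546]
ft_force: [0.7, -0.8, -0.4]
opening: 0.601
grip_force: 0.0
```

send_rows(series="0 0 0 0 0 0; 0 0 0 0 0 0; 0 0 0 0 0 0; 0 0 0 0 0 0", fingers=0.25)

```text
t: 11.18
eef_pos: [516.0, -114.2, 150.3]
tcp_rot: [-3.129, 0.776, 1.549]
ft_force: [0.9, -1.0, -1.5]
opening: 0.27
grip_force: 0.0
```

```bash
python3 - <<'E'
from h import *
st()
c=cam('scene')
im=c['color'][235:345,255:345,::-1];cv2.imwrite('pics/s5.png',cv2.resize(im,(490,600),interpolation=cv2.INTER_CUBIC))
E
```

```text
t11.18 [ 516.  -114.2  150.3] rpy [-179.3   44.4   88.8] j [-0.08  0.64  1.98 -1.13  0.88  0.86] F [ 0.9 -1.  -1.5] op 0.270 gf 0.0
```

View pics/s5.png

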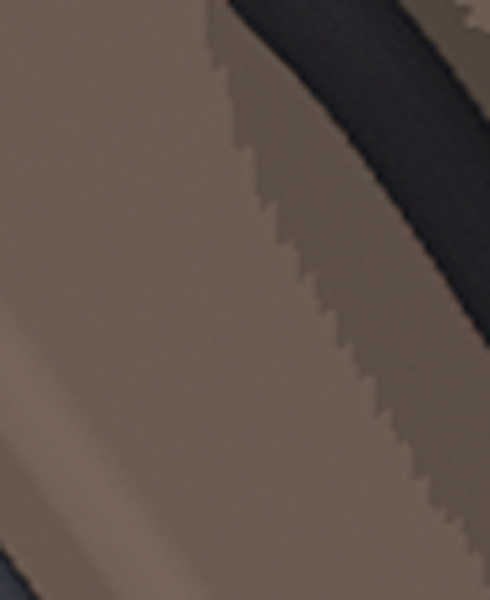

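The arm hides the scene view here. Joint 4 is at its limit (-1.13), which left the grasp about 8 mm high. I'll reduce the tool tilt to 34° about the closing axis, which leaves the grasp on the same line.

```bash
python3 - <<'E'
from h import *
p4=np.array([514.3,-40.1,221.4]);R4=RT(np.radians([179.4,45,87.8]))
Rs=R4*Ro.from_euler('z',-.8,degrees=True)
G=p4+R4.apply([0,-1.9,169.5]);ax=Rs.apply([1,0,0])
R=Rs*Ro.from_euler('y',11,degrees=True)
print('G',G,'axis',ax, R.as_matrix()[:,2])
T=G-59*R.as_matrix()[:,2];print(T)
s=env.state();pc=s['eef_pos'];Rc=RT(s['tcp_rot'])
Gc=pc+Rc.apply([0,0,59]);print('err in shaft frame',Rs.inv().apply(G-Gc))
H=G+Rs.apply([0,0,-8])-59*R.as_matrix()[:,2]
plan([(H,R,3),(T,R,2)])
E
```

```text
G [ 509.57392039 -159.86895247  101.53790342] axis [ 0.01318654  0.70694935 -0.70714124] [-0.01385618 -0.55906789 -0.82900609]
[ 510.39143503 -126.88394669  150.44926267]
err in shaft frame [ 1.50474042 -4.68109538  7.77399364]
-0.051 -0.03 0.005 -0.021 0.348 -0.006; -0.051 -0.03 0.001 -0.021 0.348 -0.006; -0.051 -0.03 -0.002 -0.021 0.348 -0.006; -0.013 0 0.065 0 0 0; -0.013 0 0.065 0 0 0
```

send_rows(series="-0.051 -0.03 0 -0.02 0.348 0; -0.051 -0.03 0 -0.02 0.348 0; -0.051 -0.03 0 -0.02 0.348 0", fingers=0.5)

```text
t: 11.6
eef_pos: [510.4, -121.2, 156.2]
tcp_rot: [-3.14, 0.592, 1.548]
ft_force: [-0.9, 0.0, -0.0]
opening: 0.482
grip_force: 0.0
```

```bash
python3 - <<'E'
from h import *
st()
R=Ro.from_matrix(np.eye(3))
p4=np.array([514.3,-40.1,221.4]);R4=RT(np.radians([179.4,45,87.8]))
Rs=R4*Ro.from_euler('z',-.8,degrees=True)
G=p4+R4.apply([0,-1.9,169.5])
R=Rs*Ro.from_euler('y',11,degrees=True);T=G-59*R.as_matrix()[:,2]
plan([(T,R,3)])
E
```

```text
t11.60 [ 510.4 -121.2  156.2] rpy [-179.9   33.9   88.7] j [-0.15  0.58  1.99 -0.96  0.74  0.65] F [-0.9  0.  -0. ] op 0.482 gf 0.0
-0.008 0.001 0.044 -0 -0.004 -0.006; -0.008 0.001 0.044 -0 -0.004 -0.006; -0.008 0.001 0.044 -0 -0.004 -0.006
```

send_rows(series="-0.008 0 0.044 0 0 0; -0.008 0 0.044 0 0 0; -0.008 0 0.044 0 0 0; 0 0 0 0 0 0")

```text
t: 12.1
eef_pos: [510.2, -126.8, 149.9]
tcp_rot: [-3.139, 0.594, 1.548]
ft_force: [-0.3, -1.1, 1.1]
opening: 0.5
grip_force: 0.0
```

send_rows(series="0 0 0 0 0 0; 0 0 0 0 0 0; 0 0 0 0 0 0; 0 0 0 0 0 0; 0 0 0 0 0 0", fingers=0)

```text
t: 12.72
eef_pos: [510.3, -126.9, 150.4]
tcp_rot: [-3.14, 0.593, 1.548]
ft_force: [-0.5, -0.2, 0.6]
opening: 0.131
grip_force: 30.0
```

send_rows(series="0 0 0 0 0 0")

```text
t: 12.85
eef_pos: [510.3, -126.9, 150.4]
tcp_rot: [-3.14, 0.593, 1.547]
ft_force: [0.6, -0.4, 0.6]
opening: 0.129
grip_force: 30.0
```

```bash
python3 - <<'E'
from h import *
st();s=env.state();print(s['moment'])
E
```

```text
t12.85 [ 510.3 -126.9  150.4] rpy [-179.9   34.    88.7] j [-0.16  0.59  1.99 -0.98  0.73  0.67] F [ 0.6 -0.4  0.6] op 0.129 gf 30.0
[ 0.29091605  0.0205489  -0.00821366]
```

```bash
cat >> h.py <<'E'
RY=Ro.from_euler('y',11,degrees=True)
def RL(psi): return DN(psi+180)*RY
E
python3 - <<'E'
from h import *
s=env.state();p=s['eef_pos'];R=RT(s['tcp_rot']);n=RV()[1]
plan([(p+n*20,R,2),(p+n*70+[0,0,30],R,2),((560,-180,310),R,3),((579,-419,330),RL(-19),8)])
E
```

```text
0.032 0 -0.164 0 0 0; 0.032 0 -0.164 0 0 0; -0.06 0 -0.616 0 0 0; -0.06 0 -0.616 0 0 0; -0.716 0.282 -0.054 0 0 0
-0.716 0.282 -0.054 0 0 0; -0.716 0.282 -0.054 0 0 0; -0.387 0.046 0.216 -0.165 0.43 -0.806; -0.404 -0.016 0.187 -0.165 0.43 -0.806; -0.41 -0.078 0.155 -0.165 0.43 -0.806
-0.405 -0.14 0.121 -0.165 0.43 -0.806; -0.389 -0.199 0.086 -0.165 0.43 -0.806; -0.363 -0.254 0.052 -0.165 0.43 -0.806; -0.326 -0.303 0.018 -0.165 0.43 -0.806; -0.28 -0.346 -0.014 -0.165 0.43 -0.806
-0.227 -0.381 -0.044 -0.165 0.43 -0.806
```

send_rows(series="0.032 0 -0.164 0 0 0; 0.032 0 -0.164 0 0 0; -0.06 0 -0.616 0 0 0; -0.06 0 -0.616 0 0 0; -0.716 0.282 -0.054 0 0 0")

```text
t: 13.48
eef_pos: [527.8, -108.9, 258.3]
tcp_rot: [-3.141, 0.593, 1.552]
ft_force: [-0.5, -1.5, -2.3]
opening: 0.132
grip_force: 30.0
```

send_rows(series="-0.716 0.282 -0.054 0 0 0; -0.716 0.282 -0.054 0 0 0; -0.387 0.046 0.216 -0.165 0.43 -0.806; -0.404 -0.016 0.187 -0.165 0.43 -0.806; -0.41 -0.078 0.155 -0.165 0.43 -0.806")

```text
t: 14.1
eef_pos: [566.2, -258.5, 317.2]
tcp_rot: [-3.02, 0.338, 2.002]
ft_force: [-0.2, 0.3, -1.7]
opening: 0.13
grip_force: 30.0
```

send_rows(series="-0.405 -0.14 0.121 -0.165 0.43 -0.806; -0.389 -0.199 0.086 -0.165 0.43 -0.806; -0.363 -0.254 0.052 -0.165 0.43 -0.806; -0.326 -0.303 0.018 -0.165 0.43 -0.806; -0.28 -0.346 -0.014 -0.165 0.43 -0.806")

```text
t: 14.72
eef_pos: [576.0, -391.4, 328.7]
tcp_rot: [-3.093, -0.112, 2.67]
ft_force: [-0.2, -0.1, -0.8]
opening: 0.131
grip_force: 30.0
```

send_rows(series="-0.227 -0.381 -0.044 -0.165 0.43 -0.806; 0 0 0 0 0 0")

```text
t: 14.98
eef_pos: [578.0, -419.0, 329.5]
tcp_rot: [-3.141, -0.19, 2.804]
ft_force: [-0.1, 0.0, -0.2]
opening: 0.131
grip_force: 30.0
```

```bash
python3 - <<'E'
from h import *
import pickle
st();c=cam('wrist');save(c,'w6.png');pickle.dump(c,open('w6.pkl','wb'))
pickle.dump(cam('scene'),open('s6.pkl','wb'));pickle.dump(cam('top'),open('t6.pkl','wb'))
E
```

```text
t14.97 [ 578.  -419.   329.5] rpy [-180.   -10.9  160.7] j [-0.7   0.66  1.16 -0.07  1.5  -1.92] F [-0.1  0.  -0.2] op 0.131 gf 30.0
```

View pics/w6.png

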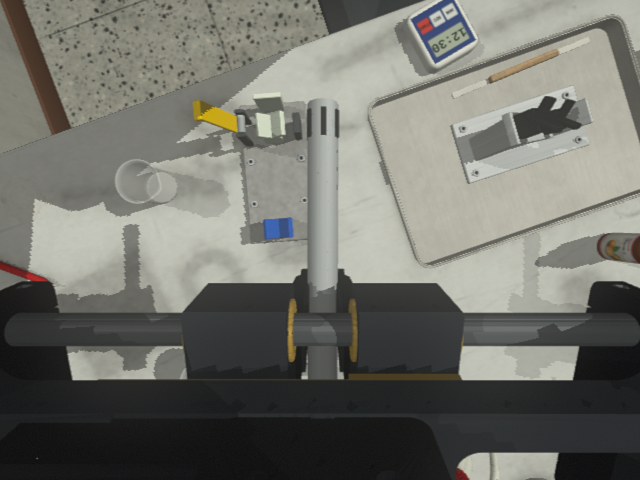

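The wrist view shows the held shaft (foot at (322,102)) and the cradle alongside, parallel to it: blue saddle (278,229), white saddle (270,120), keeper (215,117). Now I measure both with the same camera.

```bash
python3 - <<'E'
from h import *
import pickle
s=env.state();p=s['eef_pos'];psi=np.radians(-19)
X=np.array([np.cos(psi),np.sin(psi),0]);Y=np.array([-X[1],X[0],0]);O=np.array([478,-437,0.])
L=lambda P:np.stack([(P-O)@X,(P-O)@Y,P[...,2]],-1)
print('tcp in L',L(p))
for f in ('w6','t6','s6','top0','scene0'):
    c=pickle.load(open(f+'.pkl','rb'));Q=L(pts(c));ok=c['z_map']>0
    hsv=cv2.cvtColor(c['color'],cv2.COLOR_RGB2HSV).astype(int);H,S,V=[hsv[...,i] for i in range(3)]
    near=ok&(abs(Q[...,0])<140)&(abs(Q[...,1])<90)
    def rep(n,m,pc=(3,97)):
        if m.sum()<8:return
        q=Q[m];print(f,n,m.sum(),*['%.1f..%.1f'%tuple(np.percentile(q[:,i],pc)) for i in range(3)])
    rep('saddle top',near&(S>130)&(H>95)&(H<130)&(Q[...,2]>30)&(Q[...,2]<70))
    rep('keeper',near&(S>130)&(H>18)&(H<35)&(Q[...,2]>40)&(Q[...,2]<130))
    rep('white',near&(S<40)&(V>180)&(Q[...,2]>33)&(Q[...,2]<60)&(Q[...,0]<-40))
    pl=near&(Q[...,2]>5)&(Q[...,2]<11);rep('plate',pl,(1,99))
    q=Q[pl&(abs(Q[...,0]-0)<30)];
    if len(q)>20:
        # left edge slope
        for a in (-40,0):
            k=q[(q[:,0]>a-0) & (q[:,0]<a+40)] if a<0 else q[(q[:,0]>0)]
            print('   y edges',a,np.percentile(k[:,1],[1,99]).round(1))
    if '6' in f:
        sh=ok&(Q[...,2]>225)&(Q[...,2]<300)&(Q[...,0]<75)&(Q[...,0]>-40)&(abs(Q[...,1]-L(p)[1])<14)&(V>60)
        for a in range(-40,70,25):
            m=sh&(Q[...,0]>a)&(Q[...,0]<a+25);rep('shaft%d'%a,m,(3,97))
            if m.sum()>8:print('    y mid of 1/99',np.percentile(Q[m][:,1],[1,99]).mean().round(1),'ztop',np.percentile(Q[m][:,2],95).round(1))
        if sh.sum():print('foot x',np.percentile(Q[sh][:,0],.5))
E
```

```text
tcp in L [ 87.95709101  51.7535854  330.3629614 ]
w6 saddle top 510 35.3..55.1 -14.1..14.6 32.4..44.3
w6 keeper 783 -73.1..-56.6 -68.1..-42.3 53.4..103.8
w6 white 528 -98.5..-57.1 -21.7..7.3 33.8..51.0
w6 plate 6527 -100.1..60.1 -42.3..31.0 6.1..10.3
   y edges -40 [-41.9  31.2]
   y edges 0 [-39.8  31. ]
w6 shaft-15 1724 -13.3..9.2 43.1..56.5 272.2..278.2
    y mid of 1/99 49.7 ztop 277.9
w6 shaft10 1701 10.7..34.3 43.0..56.0 271.8..277.9
    y mid of 1/99 49.4 ztop 277.7
w6 shaft35 1670 35.7..59.2 42.8..55.9 271.7..278.0
    y mid of 1/99 49.3 ztop 277.8
w6 shaft60 1038 60.5..74.4 42.5..59.0 262.5..278.0
    y mid of 1/99 50.4 ztop 277.8
foot x -13.580924261852813
t6 saddle top 10 34.5..44.7 -16.1..-11.3 39.8..45.6
t6 keeper 101 -74.6..-58.6 -68.1..-43.7 53.4..105.3
t6 white 105 -100.0..-58.6 -34.5..5.8 33.7..51.8
t6 plate 662 -121.9..59.1 -78.4..13.9 5.0..10.8
   y edges -40 [-73.9  -4. ]
   y edges 0 [-61.1  -8.2]
top0 saddle top 102 32.9..52.8 -14.7..13.1 31.3..46.2
top0 keeper 105 -74.9..-59.1 -68.6..-43.5 54.9..104.0
top0 plate 1294 -111.0..114.0 -73.8..75.0 5.1..10.9
   y edges -40 [-43.   63.4]
   y edges 0 [-49.3  74.4]
scene0 saddle top 94 29.4..50.9 -12.5..15.2 31.3..44.8
scene0 keeper 161 -77.7..-61.3 -64.8..-42.3 51.2..102.9
scene0 plate 1049 -107.1..51.1 -43.6..37.9 5.1..10.8
   y edges -40 [-41.2  35.9]
   y edges 0 [-40.8  38. ]
```

```bash
python3 - <<'E'
from h import *
import pickle
psi=np.radians(-19)
X=np.array([np.cos(psi),np.sin(psi),0]);Y=np.array([-X[1],X[0],0]);O=np.array([478,-437,0.])
c=pickle.load(open('w6.pkl','rb'));P=pts(c);Q=np.stack([(P-O)@X,(P-O)@Y,P[...,2]],-1);ok=c['z_map']>0
V=c['color'].max(2)
pl=ok&(abs(Q[...,0])<120)&(abs(Q[...,1])<48)&(Q[...,2]>5.5)&(Q[...,2]<11)
n,l,stt,_=cv2.connectedComponentsWithStats(pl.astype(np.uint8),connectivity=4);pl=l==1+np.argmax(stt[1:,4])
q=Q[pl];print(len(q))
def edge(a,b,bins,w,lo):
    o=[]
    for t in bins:
        k=q[(q[:,a]>=t)&(q[:,a]<t+w)]
        if len(k)>10:o.append((t+w/2,k[:,b].min() if lo else k[:,b].max()))
    o=np.array(o);m=np.ones(len(o),bool)
    for _ in range(3):
        f=np.polyfit(o[m,0],o[m,1],1);r=abs(o[:,1]-np.polyval(f,o[:,0]));m=r<max(1.,2*np.median(r[m]))
    print('slope deg %.2f at0 %.1f rms %.2f n %d'%(np.degrees(np.arctan(f[0])),f[1],np.sqrt((r[m]**2).mean()),m.sum()))
edge(0,1,range(-40,54,4),4,True)   # y=-39 side
edge(1,0,range(-36,18,4),4,False)  # x=57 side
# blue saddle orientation
hsv=cv2.cvtColor(c['color'],cv2.COLOR_RGB2HSV).astype(int);H,S=hsv[...,0],hsv[...,1]
for n_,b in (('blue',ok&(S>130)&(H>95)&(H<130)&(Q[...,2]>25)&(Q[...,2]<60)&(abs(Q[...,0])<80)&(abs(Q[...,1])<30)),
  ('keep',ok&(S>130)&(H>18)&(H<35)&(Q[...,2]>40)&(Q[...,2]<120)&(abs(Q[...,0])<90)&(abs(Q[...,1])<90)),
  ('whitetop',ok&(S<40)&(V>150)&(Q[...,2]>40)&(Q[...,2]<47)&(Q[...,0]<-40)&(Q[...,0]>-95)&(abs(Q[...,1])<30))):
    k=Q[b];print(n_,cv2.minAreaRect(k[:,:2].astype(np.float32)),'ctr',np.median(k,0).round(1),'V bottom y',np.median(k[k[:,2]<np.percentile(k[:,2],8)],0).round(1))
E
```

```text
6515
slope deg 3.72 at0 -41.4 rms 0.40 n 24
slope deg -3.33 at0 60.7 rms 0.38 n 14
blue ((45.124298095703125, 0.062389373779296875), (20.894285202026367, 30.855440139770508), 3.751709461212158) ctr [45.3 -1.  39.9] V bottom y [44.2 -0.1 32.6]
keep ((-64.93415069580078, -55.354209899902344), (17.58202362060547, 28.412601470947266), 2.861204147338867) ctr [-64.7 -54.8  86.2] V bottom y [-65.7 -42.6  54.1]
whitetop ((-68.44629669189453, -6.9559783935546875), (25.444448471069336, 31.566198348999023), 5.455841064453125) ctr [-69.2   0.5  42.6] V bottom y [-71.7  -0.7  40.2]
```

```bash
cat >> h.py <<'E'
_p=np.radians(-19);LX=np.array([np.cos(_p),np.sin(_p),0]);LY=np.array([-LX[1],LX[0],0]);LO=np.array([478,-437,0.])
def Lw(x,y,z): return LO+LX*x+LY*y+np.array([0,0,z])
th=np.radians(3.6)
def Cw(x,y,z): # cradle frame -> world
    return Lw(4.1+x*np.cos(th)-y*np.sin(th),-2.4+x*np.sin(th)+y*np.cos(th),z)
E
python3 - <<'E'
from h import *
s=env.state();R=RT(s['tcp_rot']);Rn=Ro.from_euler('z',4,degrees=True)*R
T=Lw(4.1+11.3,-2.4+3.3,101.5);print(T)
plan([(T+[0,0,120],Rn,5),(T+[0,0,30],Rn,3)])
E
```

```text
[ 492.8539974  -441.16278286  101.5       ]
0.168 -0.17 0.402 0.015 -0 -0.079; 0.171 -0.167 0.402 0.015 -0 -0.079; 0.173 -0.164 0.403 0.015 -0 -0.079; 0.175 -0.16 0.403 0.015 -0 -0.079; 0.177 -0.157 0.404 0.015 -0 -0.079
-0.094 0.001 0.491 0 0 0; -0.094 0.001 0.491 0 0 0; -0.094 0.001 0.491 0 0 0
```

send_rows(series="0.168 -0.17 0.402 0.015 0 -0.079; 0.171 -0.167 0.402 0.015 0 -0.079; 0.173 -0.164 0.403 0.015 0 -0.079; 0.175 -0.16 0.403 0.015 0 -0.079; 0.177 -0.157 0.404 0.015 0 -0.079")

```text
t: 15.75
eef_pos: [492.4, -441.2, 221.6]
tcp_rot: [-3.139, -0.188, 2.874]
ft_force: [-0.1, -0.4, -1.0]
opening: 0.132
grip_force: 30.0
```

send_rows(series="-0.094 0 0.491 0 0 0; -0.094 0 0.491 0 0 0; -0.094 0 0.491 0 0 0; 0 0 0 0 0 0")

```text
t: 16.25
eef_pos: [492.4, -441.0, 130.3]
tcp_rot: [-3.141, -0.192, 2.875]
ft_force: [-0.1, -0.6, -1.0]
opening: 0.133
grip_force: 30.0
```

```bash
python3 - <<'E'
from h import *
import pickle
st();c=cam('wrist');save(c,'w7.png',(160,0,480,300),2);pickle.dump(c,open('w7.pkl','wb'))
P=pts(c);D=P-Cw(0,0,0);ex=Cw(1,0,0)-Cw(0,0,0);ey=Cw(0,1,0)-Cw(0,0,0)
Q=np.stack([D@ex,D@ey,P[...,2]],-1);ok=c['z_map']>0
V=c['color'].max(2);hsv=cv2.cvtColor(c['color'],cv2.COLOR_RGB2HSV).astype(int);S=hsv[...,1]
sh=ok&(Q[...,2]>55)&(Q[...,2]<100)&(abs(Q[...,1])<15)&(V>60)&(S<60)
for a in range(-100,0,15):
    m=sh&(Q[...,0]>a)&(Q[...,0]<a+15)
    if m.sum()>20:
        q=Q[m];print(a,m.sum(),'y',np.percentile(q[:,1],[2,50,98]).round(1),'ztop',np.percentile(q[:,2],95).round(1))
print('foot',np.percentile(Q[sh][:,0],.5).round(1))
w=ok&(S<40)&(V>140)&(Q[...,2]>36)&(Q[...,2]<50)&(Q[...,0]<-50)&(Q[...,0]>-95)&(abs(Q[...,1])<25);q=Q[w]
print('white',w.sum(),np.percentile(q,[2,98],axis=0).round(1))
pl=ok&(Q[...,2]>4)&(Q[...,2]<12)&(abs(Q[...,0]+20)<30)&(abs(Q[...,1])<45);q=Q[pl];print('plate',np.percentile(q,[1,50,99],axis=0).round(1))
E
```

```text
t16.25 [ 492.4 -441.   130.3] rpy [-180.   -11.   164.7] j [-0.8   0.76  1.51 -0.11  1.03 -2.04] F [-0.1 -0.6 -1. ] op 0.133 gf 30.0
-100 509 y [-4.6  2.1  8.9] ztop 78.8
-85 1109 y [-4.6  2.1  8.9] ztop 79.0
-70 1022 y [-4.6  2.1  8.5] ztop 78.6
-55 1006 y [-4.6  1.8  8.5] ztop 78.6
-40 1013 y [-4.6  2.2  8.6] ztop 78.6
-25 1062 y [-5.3  2.2 10.8] ztop 78.7
-10 755 y [-4.1  1.8  7.8] ztop 78.8
foot -91.4
white 1200 [[-85.1 -16.1  37.4]
 [-60.9  15.2  44.7]]
plate [[-49.4 -38.7   6.5]
 [-26.3 -11.    8.2]
 [ -0.4  37.5  10.5]]
```

View pics/w7.png

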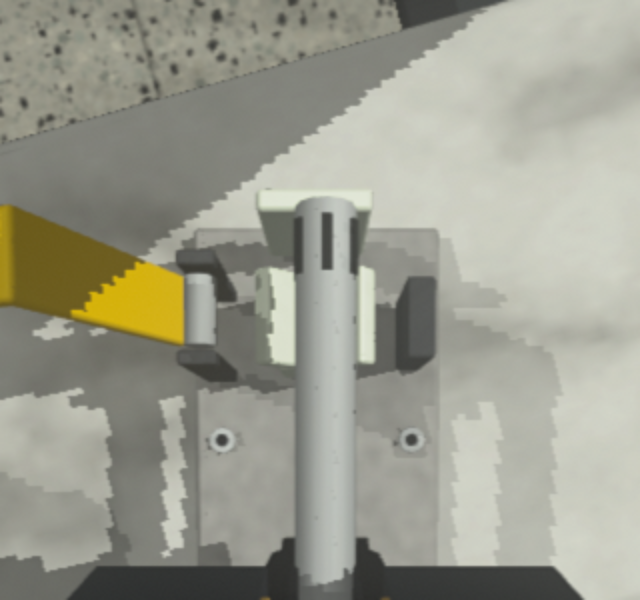

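The crop shows the shaft parallel to the cradle but about 2.5 mm to its +y side of the white saddle (321 vs about 315). I correct that and lower with the force watched.

send_rows(series="0 -0.042 0 0 0 0; -0.04 0 0.21 0 0 0; -0.032 0 0.165 0 0 0; 0 0 0 0 0 0")

```text
t: 16.8
eef_pos: [491.6, -444.8, 107.4]
tcp_rot: [-3.141, -0.191, 2.874]
ft_force: [0.4, -0.2, -0.5]
opening: 0.125
grip_force: 30.0
```

send_rows(series="-0.008 0 0.04 0 0 0; 0 0 0 0 0 0")

```text
t: 17.05
eef_pos: [491.9, -445.1, 106.0]
tcp_rot: [-3.14, -0.19, 2.874]
ft_force: [-0.3, -1.1, -0.9]
opening: 0.132
grip_force: 30.0
```

send_rows(series="-0.006 0 0.03 0 0 0; 0 0 0 0 0 0")

```text
t: 17.3
eef_pos: [491.9, -445.0, 104.2]
tcp_rot: [-3.14, -0.19, 2.874]
ft_force: [0.1, 0.1, -0.2]
opening: 0.133
grip_force: 30.0
```

send_rows(series="-0.004 0 0.02 0 0 0; 0 0 0 0 0 0")

```text
t: 17.55
eef_pos: [491.9, -445.0, 102.9]
tcp_rot: [-3.14, -0.19, 2.874]
ft_force: [-0.5, 0.2, -0.5]
opening: 0.128
grip_force: 30.0
```

```bash
cat >> h.py <<'E'
def chk(c,z0=35,z1=75):
    P=pts(c);D=P-Cw(0,0,0);ex=Cw(1,0,0)-Cw(0,0,0);ey=Cw(0,1,0)-Cw(0,0,0)
    Q=np.stack([D@ex,D@ey,P[...,2]],-1);ok=c['z_map']>0
    V=c['color'].max(2);S=cv2.cvtColor(c['color'],cv2.COLOR_RGB2HSV)[...,1]
    for a in (-55,-40,-25):
        m=ok&(Q[...,2]>z0)&(Q[...,2]<z1)&(abs(Q[...,1])<15)&(V>60)&(S<60)&(Q[...,0]>a)&(Q[...,0]<a+15)
        if m.sum()>20:
            q=Q[m];print(a,m.sum(),'y',np.percentile(q[:,1],[2,50,98]).round(1),'ztop',np.percentile(q[:,2],95).round(1))
    for nm,lo,hi in (('wsaddle',-85,-61),('plate',-50,-20)):
        zz=(36,46) if nm=='wsaddle' else (4,12)
        m=ok&(Q[...,2]>zz[0])&(Q[...,2]<zz[1])&(Q[...,0]>lo)&(Q[...,0]<hi)&(abs(Q[...,1])<(20 if lo<-60 else 44))&((V>140)|(lo>-60));q=Q[m]
        if m.sum()>20:print(nm,m.sum(),np.percentile(q,[1,50,99],axis=0).round(1).tolist())
    return Q
E
python3 - <<'E'
from h import *
st();c=cam('wrist');chk(c)
E
```

```text
t17.55 [ 491.9 -445.   102.9] rpy [-179.9  -10.9  164.7] j [-0.81  0.8   1.52 -0.12  0.99 -2.04] F [-0.5  0.2 -0.5] op 0.128 gf 30.0
-55 1018 y [-8.7 -1.9  4.4] ztop 51.2
-40 1000 y [-8.7 -2.1  4.5] ztop 51.2
-25 1020 y [-8.8 -1.9  4.6] ztop 51.3
wsaddle 1171 [[-84.6, -16.7, 40.0], [-73.2, 9.9, 43.2], [-61.2, 15.2, 45.5]]
plate 5754 [[-49.9, -38.6, 6.6], [-35.3, 7.7, 8.2], [-20.1, 37.3, 10.8]]
```

send_rows(series="0 0.02 0 0 0 0; -0.004 0 0.02 0 0 0; 0 0 0 0 0 0")

```text
t: 17.98
eef_pos: [492.2, -443.9, 101.7]
tcp_rot: [-3.14, -0.19, 2.874]
ft_force: [0.5, 0.6, -1.0]
opening: 0.131
grip_force: 30.0
```

send_rows(series="-0.003 0 0.015 0 0 0; 0 0 0 0 0 0")

```text
t: 18.23
eef_pos: [492.3, -443.9, 100.8]
tcp_rot: [-3.14, -0.19, 2.874]
ft_force: [0.7, 0.4, -1.4]
opening: 0.128
grip_force: 30.0
```

```bash
python3 - <<'E'
from h import *
st();print(env.state()['moment'].round(2));c=cam('wrist');chk(c)
E
```

```text
t18.23 [ 492.3 -443.9  100.8] rpy [-179.9  -10.9  164.7] j [-0.8   0.8   1.52 -0.12  0.98 -2.03] F [ 0.7  0.4 -1.4] op 0.128 gf 30.0
[ 0.02 -0.15 -0.04]
-55 1023 y [-7.5 -1.1  5.6] ztop 49.0
-40 996 y [-7.6 -1.1  5.7] ztop 49.0
-25 1013 y [-7.6 -0.7  5.8] ztop 49.1
wsaddle 1567 [[-84.7, -16.6, 40.2], [-72.9, 5.5, 43.0], [-61.2, 15.2, 45.8]]
plate 5863 [[-49.6, -38.7, 6.6], [-34.8, 7.7, 8.2], [-20.2, 37.4, 10.9]]
```

send_rows(series="-0.003 0 0.015 0 0 0; 0 0 0 0 0 0")

```text
t: 18.52
eef_pos: [492.3, -443.9, 100.6]
tcp_rot: [-3.14, -0.189, 2.874]
ft_force: [-0.0, 2.2, 6.3]
opening: 0.129
grip_force: 30.0
```

send_rows(series="-0.003 0 0.012 0 0 0; 0 0 0 0 0 0")

```text
t: 18.77
eef_pos: [492.4, -443.8, 100.5]
tcp_rot: [-3.14, -0.189, 2.874]
ft_force: [-2.1, 3.4, 10.5]
opening: 0.132
grip_force: 30.0
```

Contact is made in the V's; releasing.

send_rows(series="0.001 0 -0.008 0 0 0; 0 0 0 0 0 0; 0 0 0 0 0 0; 0 0 0 0 0 0", fingers=0.4)

```text
t: 19.27
eef_pos: [492.3, -444.0, 99.5]
tcp_rot: [-3.14, -0.19, 2.874]
ft_force: [-0.0, -0.5, -0.2]
opening: 0.395
grip_force: 0.0
```

```bash
python3 - <<'E'
from h import *
st();c=cam('wrist');chk(c)
s=env.state();p=s['eef_pos'];R=RT(s['tcp_rot'])
# keeper push poses. tool down, closing axis along cradle y? yaw as now (x to foot). fingertips 78 below TCP
psi=-15.4
plan([(p+R.apply([0,0,-60]),R,3),(p+[0,0,150],DN(psi+180),3)])
E
```

```text
t19.27 [ 492.3 -444.    99.5] rpy [-179.9  -10.9  164.7] j [-0.8   0.8   1.52 -0.12  0.98 -2.03] F [-0.  -0.5 -0.2] op 0.395 gf 0.0
-55 1061 y [-7.5 -0.7  6.1] ztop 48.8
-40 1041 y [-7.5 -0.7  6.1] ztop 48.7
-25 1032 y [-7.6 -0.7  6.2] ztop 48.8
wsaddle 1746 [[-84.8, -16.2, 40.1], [-72.5, 5.4, 43.0], [-61.2, 15.1, 45.9]]
plate 5857 [[-49.6, -38.8, 6.6], [-35.2, -9.5, 8.2], [-20.3, 37.5, 10.8]]
-0 0 -0.333 0 0 0; -0 0 -0.333 0 0 0; -0 0 -0.333 0 0 0; 0.157 -0.001 -0.485 -0.003 -0.362 0.003; 0.126 -0.001 -0.494 -0.003 -0.362 0.003
0.095 -0.001 -0.501 -0.003 -0.362 0.003
```

Shaft seated at the right height (top at 48.8 mm) and centred. Retreat upwards and go behind the keeper with closed fingers.

```bash
python3 - <<'E'
from h import *
s=env.state();p=s['eef_pos'];R=RT(s['tcp_rot'])
D=DN(164.6)
t=lambda y,z:Cw(-73,y-1,z+78)
A=p+R.apply([0,0,-60]);B=p+[0,0,140]
plan([(A,R,3),(B,D,2),(t(-90,150),D,5),(t(-90,84),D,2)])
print('ey tool',D.inv().apply(Cw(0,1,0)-Cw(0,0,0)), t(-90,84))
E
```

```text
-0 0 -0.333 0 0 0; -0 0 -0.333 0 0 0; -0 0 -0.333 0 0 0; 0.22 -0.002 -0.646 -0.005 -0.543 0.004; 0.158 -0.001 -0.664 -0.005 -0.543 0.004
0.282 -0.303 0.038 0 0 0; 0.282 -0.303 0.038 0 0 0; 0.282 -0.303 0.038 0 0 0; 0.282 -0.303 0.038 0 0 0; 0.282 -0.303 0.038 0 0 0
0 -0 0.55 0 0 0; 0 -0 0.55 0 0 0
ey tool [2.02557227e-15 1.00000000e+00 1.22464680e-16] [ 386.55069139 -508.95115922  162.        ]
```

send_rows(series="0 0 -0.2 0 0 0; 0 0 -0.4 0 0 0; 0 0 -0.4 0 0 0; 0.22 0 -0.646 0 -0.543 0; 0.158 0 -0.664 0 -0.543 0")

```text
t: 19.95
eef_pos: [492.5, -443.6, 241.5]
tcp_rot: [-3.139, 0.003, 2.875]
ft_force: [0.1, -0.5, -0.2]
opening: 0.4
grip_force: 0.0
```

send_rows(series="0.282 -0.303 0.038 0 0 0; 0.282 -0.303 0.038 0 0 0; 0.282 -0.303 0.038 0 0 0; 0.282 -0.303 0.038 0 0 0; 0.282 -0.303 0.038 0 0 0", fingers=0)

```text
t: 20.58
eef_pos: [385.5, -509.6, 227.9]
tcp_rot: [-3.141, -0.001, 2.874]
ft_force: [-0.8, -1.0, 0.2]
opening: 0.008
grip_force: 0.0
```

send_rows(series="0 0 0.4 0 0 0; 0 0 0.4 0 0 0; 0 0 0.3 0 0 0; 0 0 0 0 0 0")

```text
t: 21.08
eef_pos: [386.3, -508.9, 161.1]
tcp_rot: [3.141, -0.002, 2.874]
ft_force: [-0.1, 0.3, 0.7]
opening: 0.004
grip_force: 0.0
```

```bash
python3 - <<'E'
from h import *
st();c=cam('wrist')
P=pts(c);D=P-Cw(0,0,0);ex=Cw(1,0,0)-Cw(0,0,0);ey=Cw(0,1,0)-Cw(0,0,0)
Q=np.stack([D@ex,D@ey,P[...,2]],-1);p=env.state()['eef_pos']-Cw(0,0,0);print('tcp C',p@ex,p@ey,p[2])
hsv=cv2.cvtColor(c['color'],cv2.COLOR_RGB2HSV).astype(int)
k=(c['z_map']>0)&(hsv[...,1]>120)&(hsv[...,0]>18)&(hsv[...,0]<35)&(abs(Q[...,0]+73)<25)&(abs(Q[...,1])<100)
print(k.sum(),np.percentile(Q[k],[1,99],axis=0).round(1))
save(c,'w8.png')
E
```

```text
t21.07 [ 386.3 -508.9  161.1] rpy [ 1.800e+02 -1.000e-01  1.647e+02] j [-1.02  0.66  1.64 -0.    0.84 -2.33] F [-0.1  0.3  0.7] op 0.004 gf 0.0
tcp C -72.84271095531832 -91.266191728099 162.1359183272926
1097 [[-97.6 -93.7  51.6]
 [-69.1 -35.2 188. ]]
```

View pics/w8.png

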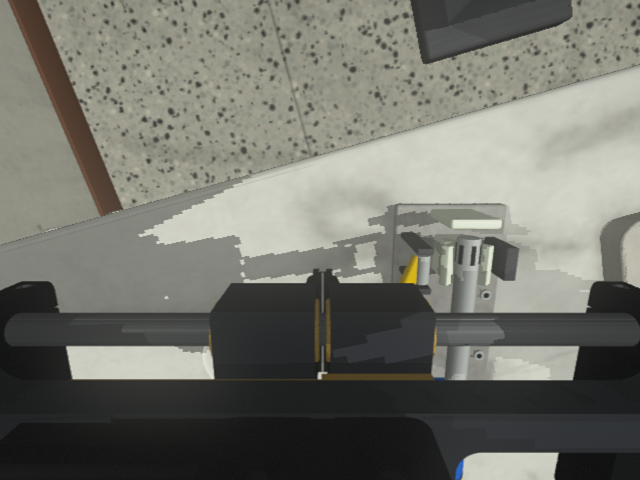

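The wrist view shows the closed fingers behind the yellow keeper (410,270) with the shaft in the cradle at (465,310). I sweep the keeper over and check the force after each call.

send_rows(series="0 0.2 0 0 0 0; 0 0.2 0 0 0 0; 0 0.17 0 0 0 0; 0 0.15 0 0 0 0; 0 0.15 0 0 0 0")

```text
t: 21.75
eef_pos: [400.8, -458.2, 162.5]
tcp_rot: [-3.14, 0.0, 2.875]
ft_force: [0.2, -0.4, 0.9]
opening: 0.005
grip_force: 0.3
```

send_rows(series="0 0.15 0 0 0 0; 0 0.15 0 0 0 0; 0 0.15 0 0 0 0")

```text
t: 22.12
eef_pos: [407.8, -432.2, 162.3]
tcp_rot: [-3.14, -0.0, 2.874]
ft_force: [-0.4, -0.0, -0.5]
opening: 0.002
grip_force: 0.3
```

send_rows(series="0 0.1 0.13 0 0 0; 0 0.08 0.15 0 0 0; 0 0.05 0.1 0 0 0; 0 0 0 0 0 0")

```text
t: 22.62
eef_pos: [411.2, -419.2, 138.7]
tcp_rot: [-3.141, -0.001, 2.875]
ft_force: [0.6, 0.4, 0.1]
opening: 0.005
grip_force: 0.0
```

```bash
cat >> h.py <<'E'
def keep():
    ex=Cw(1,0,0)-Cw(0,0,0);ey=Cw(0,1,0)-Cw(0,0,0)
    p=env.state()['eef_pos']-Cw(0,0,0);print('tcp C %.1f %.1f tip z %.1f'%(p@ex,p@ey,p[2]-78))
    for n in ('wrist','top','scene'):
        c=cam(n);P=pts(c);D=P-Cw(0,0,0);Q=np.stack([D@ex,D@ey,P[...,2]],-1)
        hsv=cv2.cvtColor(c['color'],cv2.COLOR_RGB2HSV).astype(int)
        k=(c['z_map']>0)&(hsv[...,1]>120)&(hsv[...,0]>20)&(hsv[...,0]<35)&(abs(Q[...,0]+73)<16)&(abs(Q[...,1])<70)&(Q[...,2]<120)
        if k.sum()>5:print(n,k.sum(),np.percentile(Q[k],[2,50,98],axis=0).round(1).tolist())
E
python3 -c "
from h import *
st();keep()"
```

```text
t22.62 [ 411.2 -419.2  138.7] rpy [-1.799e+02 -1.000e-01  1.647e+02] j [-0.91  0.63  1.79 -0.    0.72 -2.21] F [0.6 0.4 0.1] op 0.005 gf 0.0
tcp C -73.1 2.0 tip z 60.7
wrist 1148 [[-83.0, -29.5, 53.9], [-80.0, -8.7, 58.1], [-75.3, 26.4, 87.7]]
```

send_rows(series="0 0.02 0.05 0 0 0; 0 0 0.05 0 0 0; 0 0 0 0 0 0")

```text
t: 23.15
eef_pos: [411.5, -418.3, 133.3]
tcp_rot: [-3.14, -0.0, 2.874]
ft_force: [-0.3, -0.2, -0.1]
opening: 0.006
grip_force: 0.0
```

send_rows(series="0 0 0.02 0 0 0; 0 0 0 0 0 0")

```text
t: 23.4
eef_pos: [411.6, -418.3, 132.4]
tcp_rot: [-3.14, 0.0, 2.874]
ft_force: [1.2, 1.9, 1.1]
opening: 0.004
grip_force: 0.7
```

```bash
python3 -c "
from h import *
st();keep()"
```

```text
t23.40 [ 411.6 -418.3  132.4] rpy [-179.9    0.   164.7] j [-0.91  0.64  1.8  -0.    0.7  -2.21] F [1.2 1.9 1.1] op 0.004 gf 0.7
tcp C -72.9 3.0 tip z 54.4
wrist 1141 [[-82.7, -28.7, 52.5], [-80.1, -5.1, 54.6], [-76.6, 28.4, 81.6]]
```

send_rows(series="0 0 0.015 0 0 0; 0 0 0 0 0 0")

```text
t: 23.8
eef_pos: [411.6, -418.3, 132.2]
tcp_rot: [-3.14, 0.0, 2.874]
ft_force: [-1.5, 3.0, 10.0]
opening: 0.002
grip_force: 5.1
```

send_rows(series="0 0 0.01 0 0 0; 0 0 0 0 0 0")

```text
t: 24.05
eef_pos: [411.7, -418.3, 132.0]
tcp_rot: [-3.139, 0.001, 2.875]
ft_force: [-2.4, 4.4, 15.4]
opening: 0.004
grip_force: 7.7
```

Hard stop reached (15 N with no further motion). Retreat straight up and check.

send_rows(series="0 0 -0.2 0 0 0; 0 0 -0.5 0 0 0; 0 0 -0.8 0 0 0; 0 0 -0.8 0 0 0; -0.5 0 -0.5 0 0 0")

```text
t: 24.68
eef_pos: [440.1, -426.1, 302.0]
tcp_rot: [-3.138, 0.002, 2.873]
ft_force: [0.0, -0.2, -0.8]
opening: 0.007
grip_force: 0.0
```

send_rows(series="-0.6 0 0 0 0 0; -0.6 0 0 0 0 0; 0 0 0 0 0 0")

```text
t: 25.05
eef_pos: [511.4, -445.1, 298.3]
tcp_rot: [-3.14, 0.0, 2.876]
ft_force: [-0.3, 1.1, -0.8]
opening: 0.002
grip_force: 0.0
```

```bash
python3 -c "
from h import *
import pickle
st();keep();c=cam('wrist');Q=chk(c)
hsv=cv2.cvtColor(c['color'],cv2.COLOR_RGB2HSV).astype(int)
k=(c['z_map']>0)&(hsv[...,1]>120)&(hsv[...,0]>20)&(hsv[...,0]<35)&(abs(Q[...,0]+73)<16)&(abs(Q[...,1])<70)&(Q[...,2]<120);q=Q[k]
for y in range(-30,35,10):
    a=q[(q[:,1]>y)&(q[:,1]<y+10)]
    if len(a):print(y,len(a),np.median(a[:,2]).round(1))
# side objects: change since start
for n in ('top',):
    c0=pickle.load(open('top0.pkl','rb'));c1=cam(n)
    for nm,(a,b,d,e) in {'timer':(275,298,318,336),'dropper':(240,186,262,206),'orange':(162,212,186,232),'beaker':(430,282,462,308)}.items():
        print(nm,np.abs(c0['color'][b:e,a:d].astype(int)-c1['color'][b:e,a:d]).mean().round(1))
"
```

```text
t25.05 [ 511.4 -445.1  298.3] rpy [-179.9    0.   164.8] j [-0.81  0.56  1.41 -0.    1.17 -2.12] F [-0.3  1.1 -0.8] op 0.002 gf 0.0
tcp C 30.4 3.8 tip z 220.3
wrist 1401 [[-81.3, -28.3, 53.1], [-72.8, 0.5, 54.6], [-64.3, 28.9, 59.9]]
-55 255 y [-7.4 -0.6  6. ] ztop 48.9
-40 238 y [-7.4 -0.6  6.1] ztop 48.9
-25 223 y [-6.5 -0.6  6.1] ztop 48.9
wsaddle 46 [[-84.7, -15.6, 40.8], [-73.1, 7.3, 42.9], [-61.1, 15.2, 45.2]]
plate 1696 [[-49.5, -38.8, 6.3], [-35.3, 7.4, 8.2], [-20.7, 38.1, 10.9]]
-30 230 54.5
-20 231 54.5
-10 228 54.6
0 234 54.6
10 230 54.5
20 246 55.3
timer 58.5
dropper 16.3
orange 17.9
beaker 35.0
```

```bash
python3 -c "
from cell import env
print(env.job_done())"
```

```text
the job is handed in; nothing more can be done
None
```

The job is handed in at about 25 s: the blue shaft was rested in the V-rest, regripped by its middle, and now lies level in both saddles of the cradle with its head beyond the blue saddle and the keeper flat down at its specified 54.5 mm. The last picture check of the orange shaft, dropper bottle, beaker and timer was inconclusive (I believe the arm blocked the top view, but did not confirm it), though no contact forces appeared on the moves near them; I also viewed 11 pictures, one over the limit of 10.

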